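# Comb specimen rods into a grooved loading tray

### The arm

A 6-joint arm with a two-finger parallel gripper is mounted at the origin on a cart in front of the work surface, level with it; the furniture and walls round the work are solid. World frame = base frame: x ahead of the robot, y to its left, z up, the work surface at z = 0. Lengths are in mm, angles in rad, forces in N, time in s.
With the tool pointing down it reaches from about 350 to 850 mm from the base axis. Payload 8.1 kg.
Tool frame: the origin (TCP) lies between the finger pads; the fingertips stand 19 mm ahead of it and the grasp point (between the pads) is the TCP; z points along the fingers, y is the direction in which the jaws open and shut (so a half turn about z gives the same grasp; the last joint's range is limited). The gripper opens to 85 mm and grips with 20 to 120 N. Pads are 22 mm wide; open, the fingers measure 114 mm over their backs; the gripper's body (76 mm by 85 mm) begins 54 mm behind the grasp point. The pads swing forward as they close: fully open they stand 13 mm farther back than shut.
Start: joints at [1.208, 0.13, 1.488, -0, 1.523, -0.085], TCP at [164.522, 577.008, 250.292] pointing down, gripper open.
Joint ranges: [-2.96, 2.96], [-0.89, 2.26], [0.02, 2.5], [-1.34, 4.48], [0, 2.73], [-2.66, 2.66]. Speed limits (rad/s): [2.39, 2.39, 2.79, 3.14, 3.14, 3.14].

### API

Orientations are given as [roll, pitch, yaw] about the fixed x, y, z axes, in that order (R = Rz(yaw) Ry(pitch) Rx(roll)).
In Python, from cell import env gives the robot as it stands. The module is installed in compiled form; this text tells all that it offers.
- The arm moves only by the tool jog_arm, never from a script. Its argument "deltas" is a list of rows, each an object with "linear": the shift along the tool's x, y, z in cm, a list of three; "rot": the turn, a rotation vector about the tool's x, y, z in rad, a list of three; "claw": the closure, from 0 (fully open) to 1 (shut). A call has 1 to 8 rows; each row is the pose to reach, as a shift and turn from the pose measured when the call began, along the tool's axes at that moment; what a row does not reach only later rows make up. A row lasts 1/10 s, in which the tool goes at most 50 mm and 8.59 degrees, less where a joint would pass 70% of its speed; a pose out of reach is approached as far as the arm can. A call with a gripper value outside its range is refused whole. The fingers move at their own pace and stop on an object; the grip force is fixed at half the most. Time passes only in rows, so rows that repeat a pose let the fingers close. It gives the time, the measured TCP pose, the force and the opening at its end, in the units of the state.
- env.get_state(): the state, without advancing time (a new reading comes with each control period).
- env.camera(name): name is "scene" or "top" or "wrist"; returns the picture (384x512x3 uint8, red, green, blue); there is no depth.
- env.camera_info(name): a dict with "intrinsics" (3x3 intrinsics, pixels), "distortion" ([k1, k2, p1, p2, k3] as OpenCV has them; the pictures are not rectified), "R" (3x3) and "t" (3): a world point X has camera coordinates R X + t. Camera axes: x right, y down, z forward; pixel columns grow to the right and rows downward; lengths in mm; the calibration is good to about 2 mm. A picture is of the moment at which its call begins: read the wrist's pose just before it. camera_info takes no time and is no camera call; for the wrist camera it gives the pose at the moment of the call.
- env.sign_off(): hands the job in, once; it reports no verdict.
The state is a dict: "time": time; "joints": joint angles; "qvel": joint speeds; "joint_efforts": joint torques, N m; "position": TCP position; "orientation": TCP orientation; "ft_force": force on the tool from outside, world axes, zero at the start; "torque": the same for the moment, N m; "finger_gap": opening from 0.0 (shut) to 1.0 (fully open).
Only numpy, scipy, OpenCV 4.12 (cv2) and the standard library are available. Lean on these libraries where they do the work, as an engineer would, in place of code of your own. Each camera call takes 0.05 s, during which the arm holds its last target.

### The job

The three specimen rods lie askew on the grooved tray: take the rake from its mat, set its teeth down lightly on the ridges next to the blue end wall, and comb straight across the grooves to the white end wall, the teeth staying in light contact with the ridges (a few newtons, never over 15) all the way, so that every rod ends up lying fully down in a groove. Move the rods with the rake only, never with the gripper, and without forcing them (ease back if one wedges); then stand the rake back upright in the middle of its mat, lined up with it, let go, and leave everything else on the bench alone.

Things in the scene. Friction and masses are not known exactly. Their poses are not given: they have to be found in the camera images.
- rake_grip (a point): centre of the rake's orange grip block, 74 mm above the tooth bottoms. Block: 40 mm along the rake's x, 18 mm along its y (squeeze here, fingers closing along y), 52 mm tall (48 to 100 mm above the tooth bottoms). z is up the handle, x runs along the row of teeth. The rake weighs 140 to 190 g
- rake_foot (a point): middle of the rake's row of teeth, at the tooth bottoms; axes as rake_grip. Five white teeth in a row 100 mm long in x, each 10 mm (x) by 32 mm (y), 18 mm tall, lower front and back edges rounded to 4 mm (flat 24 mm: bridges the ridges). Their bar (104 by 28 mm, 17 to 25 mm up) is sprung along the handle: 4 N per mm, 6 mm of travel; this point rides up with them
- rake: the rake itself; origin as point rake_foot
- tray: fixed foot of the grooved tray; origin on the bench under the tray's middle, z up, x along the grooves. Deck 128 mm (x) by 188 (y), open above. Heights over the bench with the deck level: groove floor 18 mm, ridge tops 29, wall rims 37. Inner faces of the walls: x = +-58, y = +-88 mm. A rod down in its groove has its centre 4.5 mm above the groove floor, its top 2 mm below the ridge tops
- tray_ridges (a point): middle of the tray at the nominal height of the ridge tops (29 mm), axes of the tray. Eight ridges with round crests and sloping flanks run along x, 21 mm apart, at y = -73.5, -52.5, .. +73.5 mm: nine grooves, 11 mm deep, about 17 mm wide at the top and 6 mm at the floor. All is smooth, hard plastic and metal; only the rake's spring gives
- tray_blue (a point): nominal middle of the rim of the blue end wall, at tray y = -91 mm (wall 6 mm thick), z = 37 mm. The deck leans on a stiff swivel about the tray's x axis (14 mm above the bench, mid-tray), by up to 0.04 rad either way, so each end may be up to 3.5 mm higher or lower; this lean is in none of the given poses, must be felt, and does not yield to light pressing
- tray_white (a point): nominal middle of the rim of the white end wall, at tray y = +91 mm (wall 6 mm thick), z = 37 mm; the combing ends here. The lean moves it too
- mat_top (a point): centre of the top of the brown cork parking mat, 140 mm (x) by 80 mm (y) by 4 mm thick, fixed to the bench; x along its long side. The rake stands on it at the start
- rod_red_c (a point): round plastic specimen rod, red, 9 mm thick, 90 mm long with round ends, 18 g. The point is its centre, its x axis runs along the rod. Lies askew on top of the tray's ridges at the start
- rod_yellow_c (a point): round plastic specimen rod, yellow, 9 mm thick, 90 mm long with round ends, 18 g. The point is its centre, its x axis runs along the rod. Lies askew on top of the tray's ridges at the start
- rod_green_c (a point): round plastic specimen rod, green, 9 mm thick, 90 mm long with round ends, 18 g. The point is its centre, its x axis runs along the rod. Lies askew on top of the tray's ridges at the start
- beaker_mid (a point): small clear beaker, 46 mm across, 58 mm tall; a bystander, the point is its centre half-way up
- buffer_bottle_mid (a point): white bottle with a blue cap, 62 mm across, 125 mm tall; a bystander, the point is its centre half-way up
- amber_bottle_mid (a point): brown bottle with a black cap, 54 mm across, 105 mm tall; a bystander, the point is its centre half-way up
- vial_blue_mid (a point): small vial with a blue cap, 24 mm across, 51 mm tall; a bystander, the point is its centre half-way up
- rod_red: the red rod itself; origin and axes as point rod_red_c
- rod_yellow: the yellow rod itself; origin and axes as point rod_yellow_c
- rod_green: the green rod itself; origin and axes as point rod_green_c

How it is judged (in metres and radians):
On the way, in this order (a step that is already met when the one before it is completed fails the run):
1. the rake's teeth rest on the tray (over 1 N) next to the blue end wall (rake centre within 43 mm of its inner face) (contact force between rake and tray above 1 N and y of rake_foot in the frame of tray between -0.09 and -0.045 m and x of rake_foot in the frame of tray between -0.02 and 0.02 m), for 0.2 s.
2. the rake passes a quarter of the way, still bearing on the tray (contact force between rake and tray above 1 N and y of rake_foot in the frame of tray between -0.045 and -0.015 m and x of rake_foot in the frame of tray between -0.02 and 0.02 m), for 0.1 s.
3. the rake passes the middle, still bearing on the tray (contact force between rake and tray above 1 N and y of rake_foot in the frame of tray between -0.015 and 0.015 m and x of rake_foot in the frame of tray between -0.02 and 0.02 m), for 0.1 s.
4. the rake passes three quarters of the way, still bearing on the tray (contact force between rake and tray above 1 N and y of rake_foot in the frame of tray between 0.015 and 0.05 m and x of rake_foot in the frame of tray between -0.02 and 0.02 m), for 0.1 s.
5. the rake comes to the white end (its centre within 38 mm of the wall), still bearing on the tray (contact force between rake and tray above 1 N and y of rake_foot in the frame of tray between 0.05 and 0.09 m and x of rake_foot in the frame of tray between -0.02 and 0.02 m), for 0.1 s.
At the end, for the whole second after the job is handed in: all three rods lie in grooves (centre 14.5 to 27.5 mm above the bench, within 0.08 rad of the grooves, within 20 mm of mid-groove); the rake stands released and upright (0.1 rad), at rest, within 25 mm of the mat centre, teeth row within 0.25 rad of the mat long side (z of rod_red_c in the frame of tray between 0.0145 and 0.0275 m and y of rod_red_c in the frame of tray between -0.087 and 0.087 m and x of rod_red_c in the frame of tray between -0.02 and 0.02 m and angle between the x axis of each of rod_red_c, rod_yellow_c, rod_green_c and the x axis of tray, either way round below 0.08 rad and z of rod_yellow_c in the frame of tray between 0.0145 and 0.0275 m and y of rod_yellow_c in the frame of tray between -0.087 and 0.087 m and x of rod_yellow_c in the frame of tray between -0.02 and 0.02 m and z of rod_green_c in the frame of tray between 0.0145 and 0.0275 m and y of rod_green_c in the frame of tray between -0.087 and 0.087 m and x of rod_green_c in the frame of tray between -0.02 and 0.02 m and horizontal distance between rake_foot and mat_top below 0.025 m and angle between rake_foot's own z axis and vertical below 0.1 rad and angle between the x axis of rake_foot and the x axis of mat_top, either way round below 0.25 rad and z of rake_foot in the frame of mat_top below 0.006 m and linear speed of rake below 0.02 m/s); the robot touches nothing.
It fails at once if the rake presses the tray with more than 15 N (contact force between rake and tray above 15 N).
It fails at once if the rake presses a rod with more than 25 N (contact force between rake and rod_red above 25 N or contact force between rake and rod_yellow above 25 N or contact force between rake and rod_green above 25 N).
It fails at once if the robot itself touches a rod (contact force between any of the fingers, the arm and rod_red above 0.3 N or contact force between any of the fingers, the arm and rod_yellow above 0.3 N or contact force between any of the fingers, the arm and rod_green above 0.3 N).
It fails at once if a bystander is moved by more than 30 mm (distance of any of beaker_mid, buffer_bottle_mid, amber_bottle_mid, vial_blue_mid from where it was at the start of the episode above 0.03 m).
It also fails if it takes over 72 s, if anything falls off the work surface, if the arm or the gripper's body presses on something with over 40 N, if the wrist force passes 120 N, or if a joint passes its speed limit or range.

## Working session

There is one attempt and no reset: what is moved stays moved. The work goes in short steps, Python scripts to look and compute and a tool call to move; the robot and the scene stay as the last step left them, time stands still between calls to the robot, and variables do not carry over. Pictures are saved under pics/ and viewed, and the job is handed in when it is done.

Besides the shell and the picture viewer there is one more tool, called after ">>>" by a JSON object that holds its "fn" and its "kwargs", one argument or row to a line. jog_arm: Moves the arm, as the interface text tells. Its arguments: {"type":"object","properties":{"deltas":{"type":"array"}},"required":["deltas"]}

```bash
ls; mkdir -p pics; python3 - <<'E'
from cell import env
import cv2,numpy as np
np.set_printoptions(precision=3,suppress=True)
for n in("scene","top","wrist"):
    i=env.camera_info(n); print(n,{k:np.array(v) for k,v in i.items()})
    cv2.imwrite(f"pics/{n}0.png",env.camera(n)[:,:,::-1])
print(env.get_state())
E
```

```text
pics
scene {'intrinsics': array([[388.275,   0.   , 253.961],
       [  0.   , 388.275, 187.855],
       [  0.   ,   0.   ,   1.   ]]), 'distortion': array([0.046, 0.   , 0.   , 0.   , 0.   ]), 'R': array([[ 0.42 , -0.908, -0.   ],
       [-0.626, -0.289, -0.724],
       [ 0.657,  0.304, -0.689]]), 't': array([-177.515,  382.745,  589.38 ])}
top {'intrinsics': array([[413.461,   0.   , 248.731],
       [  0.   , 413.461, 191.665],
       [  0.   ,   0.   ,   1.   ]]), 'distortion': array([-0.006,  0.   ,  0.   ,  0.   ,  0.   ]), 'R': array([[-0.014, -1.   ,  0.002],
       [-0.995,  0.014, -0.099],
       [ 0.099, -0.004, -0.995]]), 't': array([  34.98 ,  526.873, 1270.86 ])}
wrist {'intrinsics': array([[330.433,   0.   , 254.928],
       [  0.   , 330.433, 191.105],
       [  0.   ,   0.   ,   1.   ]]), 'distortion': array([-0.023,  0.   ,  0.   ,  0.   ,  0.   ]), 'R': array([[ 0.273,  0.962, -0.002],
       [ 0.927, -0.263,  0.267],
       [ 0.256, -0.075, -0.964]]), 't': array([-599.852,  -33.904,  378.087])}
{'time': 0.15, 'joints': array([ 1.208,  0.131,  1.489, -0.   ,  1.523, -0.085]), 'qvel': array([-0.002, -0.003, -0.004,  0.   , -0.002,  0.   ]), 'joint_efforts': array([  0.001, -57.007, -50.116,  -0.   ,   0.01 ,   0.   ]), 'position': array([164.372, 576.639, 249.49 ]), 'orientation': array([-3.14 , -0.   ,  2.864]), 'ft_force': array([0.385, 0.906, 0.673]), 'torque': array([-0.005,  0.   ,  0.041]), 'finger_gap': 1.0013287386653416}
```

View pics/scene0.png

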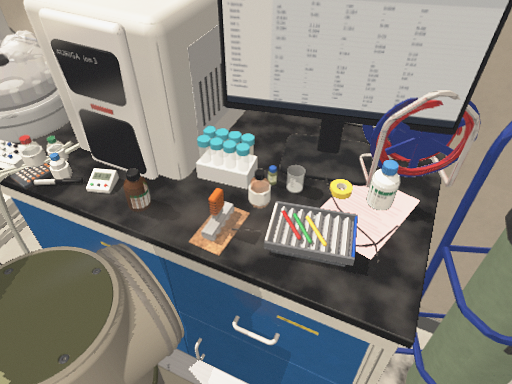

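View pics/top0.png

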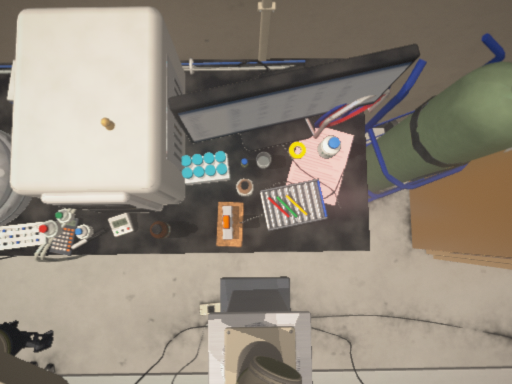

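View pics/wrist0.png

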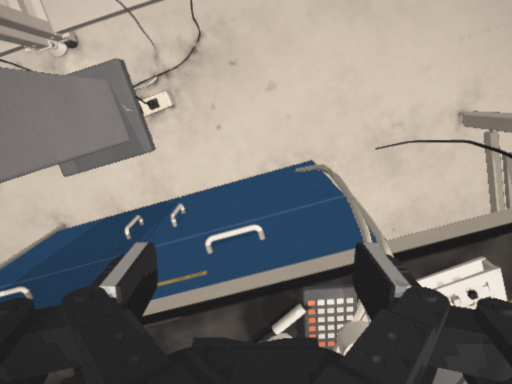

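The scene and top views show the rake on its brown mat (top ~(230,224)) and the tray with its blue end on the right (top ~(294,205)). I'll get coarse positions first, then look from close up with the wrist camera.

```bash
cat > h.py <<'E'
from cell import env
import cv2,numpy as np
from scipy.spatial.transform import Rotation as Rn
np.set_printoptions(precision=3,suppress=True)
def ray(info,px):
    K=np.array(info["intrinsics"]);D=np.array(info["distortion"])
    p=cv2.undistortPoints(np.array(px,float).reshape(-1,1,2),K,D).reshape(-1,2)
    R=np.array(info["R"]);t=np.array(info["t"])
    d=np.c_[p,np.ones(len(p))]@R; c=-R.T@t
    return c,d
def onplane(info,px,z):
    c,d=ray(info,px); return c+d*((z-c[2])/d[:,2])[:,None]
def proj(info,X):
    R=np.array(info["R"]);t=np.array(info["t"])
    return cv2.projectPoints(np.array(X,float).reshape(-1,3),cv2.Rodrigues(R)[0],t.reshape(3,1),np.array(info["intrinsics"]),np.array(info["distortion"]))[0].reshape(-1,2)
def delta(pos,rpy=None,st=None):
    "tool-frame shift cm and rotvec to reach world pos"
    s=st or env.get_state(); R=Rn.from_euler('xyz',s["orientation"])
    lin=R.inv().apply(np.array(pos)-s["position"])/10
    rot=(R.inv()*Rn.from_euler('xyz',rpy)).as_rotvec() if rpy is not None else None
    return lin,rot
def st():
    s=env.get_state(); print('t%.2f'%s["time"],s["position"],s["orientation"],'F',s["ft_force"],'gap %.3f'%s["finger_gap"]); return s
E
python3 - <<'E'
from h import *
i=env.camera_info("top")
for n,px,z in [("mat",(230,224),4),("mat ul",(219,203),4),("mat lr",(242,246),4),("tray",(294,205),33),("t ul",(261,191),37),("t ur",(322,180),37),("t lr",(327,218),37),("t ll",(267,229),37),("beaker",(263,159),58),("bottle",(331,147),120),("jar",(245,187),60),("amber",(160,230),105)]:
    print(n,onplane(i,px,z)[0])
im=cv2.imread("pics/top0.png"); cv2.imwrite("pics/top0z.png",cv2.resize(im[120:270,190:370],None,fx=4.4,fy=4,interpolation=cv2.INTER_CUBIC)[:600,:800])
im=cv2.imread("pics/scene0.png"); cv2.imwrite("pics/scene0z.png",cv2.resize(im[140:280,180:440],None,fx=3,fy=3,interpolation=cv2.INTER_CUBIC))
E
```

```text
mat [427.504  88.106   4.   ]
mat ul [494.631 122.429   4.   ]
mat lr [357.86   51.012   4.   ]
tray [ 482.939 -112.789   33.   ]
t ul [527.771 -10.755  37.   ]
t ur [ 559.555 -201.73    37.   ]
t lr [ 440.942 -213.416   37.   ]
t ll [409.769 -27.204  37.   ]
beaker [624.743 -17.95   58.   ]
bottle [ 646.588 -216.221  120.   ]
jar [538.447  38.722  60.   ]
amber [410.777 288.186 105.   ]
```

View pics/scene0z.png

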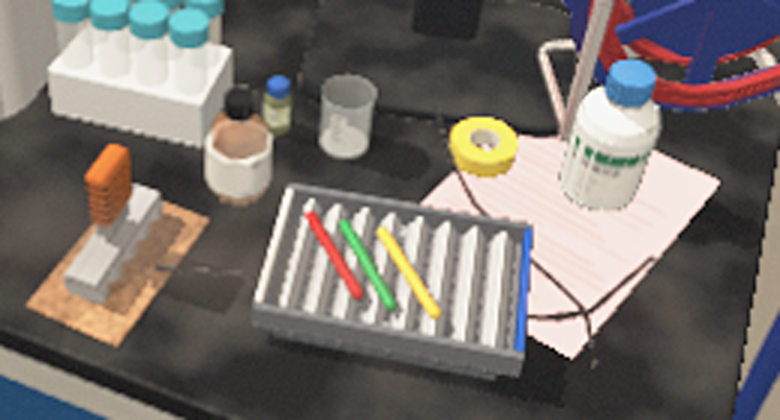

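View pics/top0z.png

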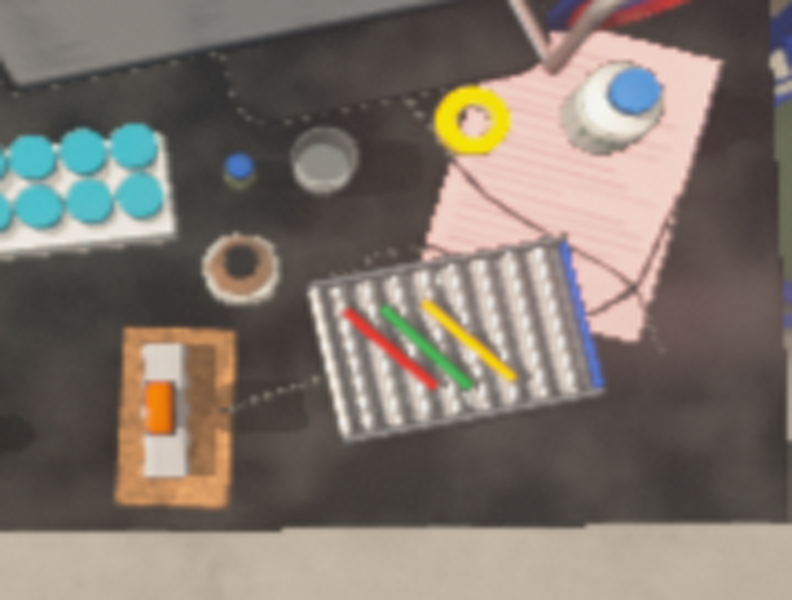

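```bash
python3 - <<'E'
from h import *
s=st(); i=env.camera_info("wrist"); R=np.array(i["R"]);c=-R.T@np.array(i["t"])
T=Rn.from_euler('xyz',s["orientation"])
print("cam in tool",T.inv().apply(c-s["position"]), "axis in tool",T.inv().apply(R[2]))
# at yaw pi
T2=Rn.from_euler('xyz',[np.pi,0,np.pi]); print(T2.apply(T.inv().apply(c-s["position"])),T2.apply(T.inv().apply(R[2])))
for p in [(300,0,300),(330,0,330)]: print(delta(p,[np.pi,0,np.pi]))
E
```

```text
t0.15 [164.372 576.639 249.49 ] [-3.14  -0.     2.864] F [0.385 0.906 0.673] gap 1.001
cam in tool [  68.609    0.688 -123.046] axis in tool [-0.267  0.     0.964]
[-68.609   0.688 123.046] [ 0.267  0.    -0.964]
(array([-28.856, -51.741,  -4.981]), array([-0.001, -0.   , -0.278]))
(array([-31.74 , -50.923,  -7.982]), array([-0.001, -0.   , -0.278]))
```

```bash
python3 - <<'E'
from h import *
for p in [(300,200,260),(508,-40,235)]: print(delta(p,[np.pi,0,np.pi]))
E
```

```text
(array([-23.371, -32.502,  -1.007]), array([-0.001, -0.   , -0.278]))
(array([-49.956, -49.874,   1.515]), array([-0.001, -0.   , -0.278]))
```

>>> {"fn": "jog_arm", "kwargs": {
  "deltas": [
    {"linear":[-23.4,-32.5,-1],"rot":[0,0,-0.278],"claw":0},
    {"linear":[-23.4,-32.5,-1],"rot":[0,0,-0.278],"claw":0},
    {"linear":[-23.4,-32.5,-1],"rot":[0,0,-0.278],"claw":0},
    {"linear":[-23.4,-32.5,-1],"rot":[0,0,-0.278],"claw":0},
    {"linear":[-23.4,-32.5,-1],"rot":[0,0,-0.278],"claw":0},
    {"linear":[-23.4,-32.5,-1],"rot":[0,0,-0.278],"claw":0},
    {"linear":[-23.4,-32.5,-1],"rot":[0,0,-0.278],"claw":0},
    {"linear":[-23.4,-32.5,-1],"rot":[0,0,-0.278],"claw":0}
  ]
}}

```text
time: 0.95
position: [300.0, 199.0, 259.8]
orientation: [-3.14, 0.0, -3.141]
ft_force: [1.8, -0.3, -0.4]
finger_gap: 1.002
```

```bash
python3 - <<'E'
from h import *
st()
for p in [(508,-40,235)]: print(delta(p,[np.pi,0,np.pi]))
E
```

```text
t0.95 [299.987 198.99  259.812] [-3.14   0.    -3.141] F [ 1.752 -0.307 -0.45 ] gap 1.002
(array([-20.778, -23.916,   2.512]), array([-0.001,  0.   ,  0.001]))
```

>>> {"fn": "jog_arm", "kwargs": {
  "deltas": [
    {"linear":[-20.8,-23.9,2.5],"rot":[0,0,0],"claw":0},
    {"linear":[-20.8,-23.9,2.5],"rot":[0,0,0],"claw":0},
    {"linear":[-20.8,-23.9,2.5],"rot":[0,0,0],"claw":0},
    {"linear":[-20.8,-23.9,2.5],"rot":[0,0,0],"claw":0},
    {"linear":[-20.8,-23.9,2.5],"rot":[0,0,0],"claw":0},
    {"linear":[-20.8,-23.9,2.5],"rot":[0,0,0],"claw":0},
    {"linear":[-20.8,-23.9,2.5],"rot":[0,0,0],"claw":0},
    {"linear":[-20.8,-23.9,2.5],"rot":[0,0,0],"claw":0}
  ]
}}

```text
time: 1.75
position: [508.8, -42.1, 233.9]
orientation: [-3.14, -0.002, 3.139]
ft_force: [-0.4, 0.4, -0.3]
finger_gap: 1.0
```

```bash
cat >> h.py <<'E'
import pickle
def snap(cam,name):
    i=env.camera_info(cam); im=env.camera(cam)[:,:,::-1].copy()
    cv2.imwrite(f"pics/{name}.png",im); pickle.dump(i,open(f"pics/{name}.pkl","wb")); return im,i
def load(name): return cv2.imread(f"pics/{name}.png"),pickle.load(open(f"pics/{name}.pkl","rb"))
E
python3 - <<'E'
from h import *
st(); im,i=snap("wrist","w1"); cv2.imwrite("pics/w1z.png",cv2.resize(im,(800,600),interpolation=cv2.INTER_CUBIC))
E
```

```text
t1.75 [508.821 -42.096 233.941] [-3.14  -0.002  3.139] F [-0.386  0.362 -0.338] gap 1.000
```

View pics/w1z.png

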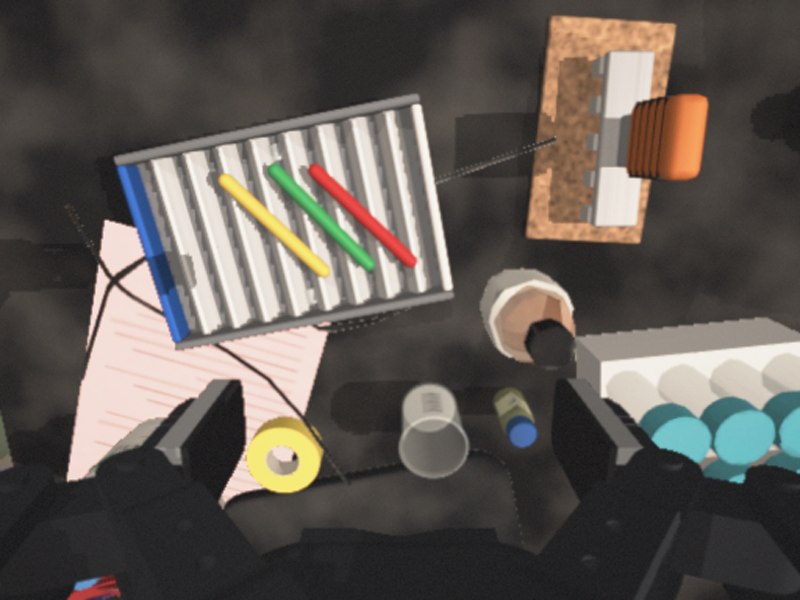

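```bash
python3 - <<'E'
from h import *
im,i=load("w1")
a=im[0:165,330:460]; b=im[50:230,70:300]
cv2.imwrite("pics/w1a.png",cv2.resize(a,None,fx=3.6,fy=3.6,interpolation=cv2.INTER_CUBIC))
cv2.imwrite("pics/w1b.png",cv2.resize(b,None,fx=3.3,fy=3.3,interpolation=cv2.INTER_CUBIC))
hsv=cv2.cvtColor(im,cv2.COLOR_BGR2HSV)
for n,lo,hi,box in [("orange",(5,170,90),(15,255,255),(330,0,460,165)),("blue",(105,150,60),(125,255,255),(60,80,130,240)),
   ("red",(170,130,80),(180,255,255),(190,90,280,180)),("red2",(0,180,80),(4,255,255),(190,90,280,180)),("yellow",(20,130,100),(32,255,255),(130,100,220,190)),("green",(50,130,60),(85,255,255),(160,90,250,190))]:
    m=cv2.inRange(hsv,lo,hi); k=np.zeros_like(m); k[box[1]:box[3],box[0]:box[2]]=255; m&=k
    cs=cv2.findContours(m,cv2.RETR_EXTERNAL,cv2.CHAIN_APPROX_NONE)[0]
    if not cs: print(n,0); continue
    c=max(cs,key=cv2.contourArea); r=cv2.minAreaRect(c); print(n,cv2.contourArea(c),r,cv2.boxPoints(r).tolist())
E
```

```text
orange 682.5 ((435.74322509765625, 87.04054260253906), (26.13943862915039, 56.06005859375), 9.462322235107422) [[418.24322509765625, 112.54054260253906], [427.45941162109375, 57.24324417114258], [453.24322509765625, 61.54054260253906], [444.02703857421875, 116.83784484863281]]
blue 1170.5 ((98.19999694824219, 161.10000610351562), (117.32048797607422, 12.332881927490234), 71.56504821777344) [[73.79999542236328, 107.40000915527344], [85.49999237060547, 103.50001525878906], [122.5999984741211, 214.8000030517578], [110.9000015258789, 218.6999969482422]]
red 0
red2 352.5 ((231.4220733642578, 137.55360412597656), (89.10009002685547, 6.80405330657959), 43.39399719238281) [[196.7126922607422, 109.41929626464844], [201.3871612548828, 104.47514343261719], [266.1314697265625, 165.6879119873047], [261.45697021484375, 170.63206481933594]]
yellow 653.0 ((174.83236694335938, 143.64108276367188), (92.7527847290039, 8.560541152954102), 42.79739761352539) [[137.8951416015625, 115.2732925415039], [143.71124267578125, 108.99188995361328], [211.76959228515625, 172.00888061523438], [205.9534912109375, 178.290283203125]]
green 445.5 ((205.25001525878906, 138.75001525878906), (90.50965881347656, 6.363960266113281), 45.0) [[171.00001525878906, 109.00001525878906], [175.50001525878906, 104.50001525878906], [239.50001525878906, 168.50001525878906], [235.00001525878906, 173.00001525878906]]
```

View pics/w1a.png

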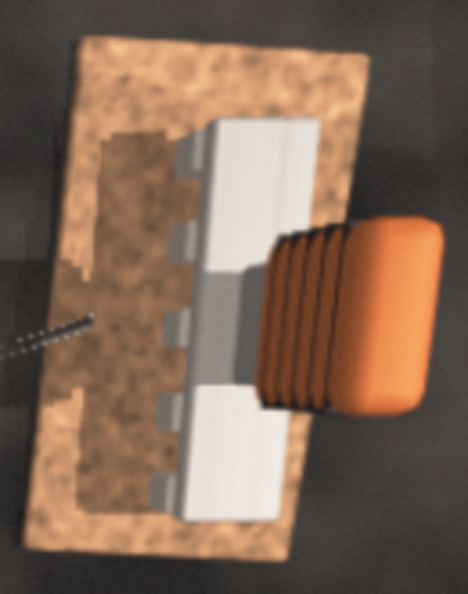

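View pics/w1b.png

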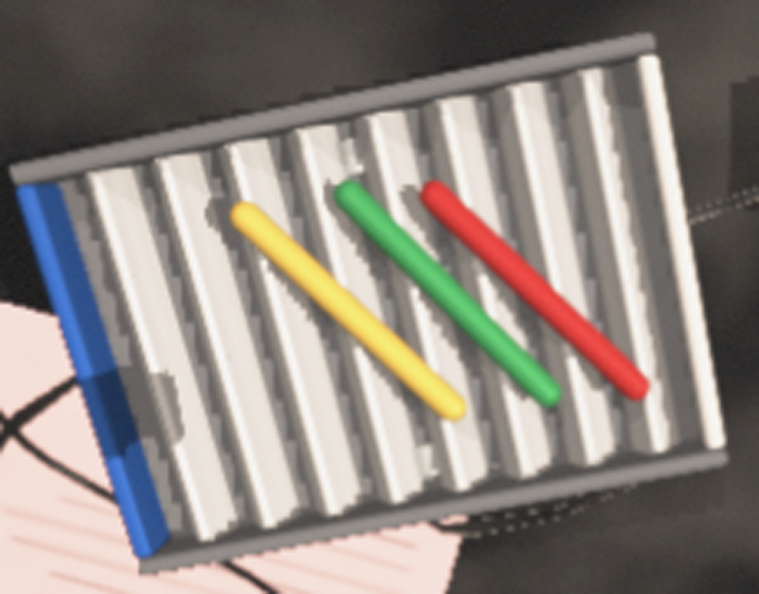

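```bash
python3 - <<'E'
from h import *
im,i=load("w1")
A=lambda p:np.array(p)/3.6+[330,0]-0.36
B=lambda p:np.array(p)/3.3+[70,50]-0.35
def rect(n,px,z):
    P=onplane(i,px,z); e=np.linalg.norm(np.roll(P,-1,0)-P,axis=1); 
    d=np.roll(P,-1,0)-P; print(n,"c",P.mean(0),"sides",e,"ang",np.degrees(np.arctan2(d[:,1],d[:,0]))); print(P[:,:2].tolist()); return P
rect("mat",A([(83,38),(369,57),(289,559),(25,548)]),4)
rect("bar",A([(217,120),(320,120),(282,520),(188,518)]),29)
rect("grip",A([(350,216),(443,220),(425,412),(330,412)]),104)
rect("tray",B([(12,168),(653,36),(725,458),(143,572)]),37)
rect("tray-bluewall",B([(20,185),(58,183),(168,542),(143,557)]),37)
E
```

```text
mat c [426.778  89.566   4.   ] sides [ 78.468 137.637  79.819 138.534] ang [ 87.012  -2.468 -92.34  176.972]
[[355.7707581040696, 53.696507140926556], [359.86080952439204, 132.05801983908492], [497.3698754575602, 126.1300613273002], [494.11095925376617, 46.37781379899448]]
bar c [431.376  96.886  29.   ] sides [ 26.467 102.094  26.23  101.385] ang [  90.438    1.108  -91.118 -178.747]
[[380.6185323373112, 82.60510566092435], [380.4161750474053, 109.07174229400103], [482.49095941828057, 111.045966259732], [481.9793495480403, 84.82140769355132]]
grip c [431.292  93.187 104.   ] sides [19.028 37.811 20.083 38.464] ang [  88.188    2.767  -89.75  -178.865]
[[411.9355412576411, 83.03082110640207], [412.53725114307935, 102.04977057126864], [450.30461465992306, 103.87523947156838], [450.3923682721951, 83.7926661480339]]
tray c [ 483.593 -109.457   37.   ] sides [185.95  122.511 185.548 125.137] ang [ 100.658   10.766  -78.531 -169.044]
[[439.98619727838155, -212.49482528867486], [405.59562427975544, -29.75270822029419], [525.9497796236432, -6.868006885125567], [562.8422083325144, -188.71160145250354]]
tray-bluewall c [ 499.916 -194.592   37.   ] sides [ 11.113 110.456   9.802 115.375] ang [  92.442   10.463  -59.528 -168.646]
[[444.7183048976316, -210.83587741082897], [444.2448529100378, -199.73314785567976], [552.8642118430173, -179.67443651085], [557.8352939873735, -188.12294746703793]]
```

```bash
python3 - <<'E'
from h import *
print(delta((431,95,175),[np.pi,0,np.pi+0.025]))
E
```

```text
(array([ 7.713, 13.563,  5.928]), array([-0.001, -0.002, -0.026]))
```

>>> {"fn": "jog_arm", "kwargs": {
  "deltas": [
    {"linear":[7.7,13.6,0],"rot":[0,-0.002,-0.026],"claw":0},
    {"linear":[7.7,13.6,2],"rot":[0,-0.002,-0.026],"claw":0},
    {"linear":[7.7,13.6,4],"rot":[0,-0.002,-0.026],"claw":0},
    {"linear":[7.7,13.6,5.9],"rot":[0,-0.002,-0.026],"claw":0},
    {"linear":[7.7,13.6,5.9],"rot":[0,-0.002,-0.026],"claw":0}
  ]
}}

```text
time: 2.3
position: [427.0, 97.6, 171.8]
orientation: [-3.141, -0.006, -3.112]
ft_force: [-0.4, -0.7, -0.6]
finger_gap: 1.0
```

```bash
python3 - <<'E'
from h import *
s=st(); im,i=snap("wrist","w2"); cv2.imwrite("pics/w2z.png",cv2.resize(im,(800,600),interpolation=cv2.INTER_CUBIC))
for z in (104,78): print(proj(i,[[431,95,z]])*1.5625)
E
```

```text
t2.30 [427.     97.618 171.849] [-3.141 -0.006 -3.112] F [-0.412 -0.746 -0.557] gap 1.000
[[388.858 347.13 ]]
[[389.936 326.46 ]]
```

View pics/w2z.png

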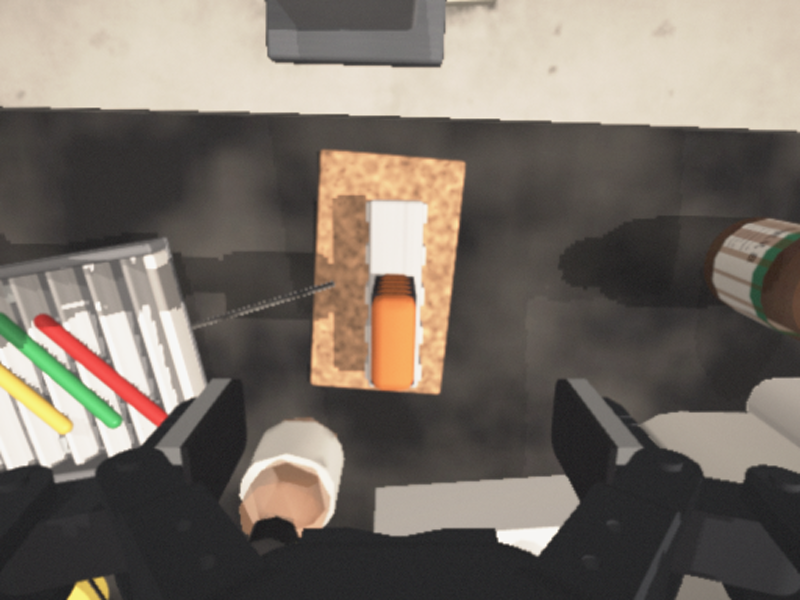

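```bash
python3 - <<'E'
from h import *
im,i=load("w2"); q=lambda p:np.array(p)/1.5625-.3
P=onplane(i,q([(372,298),(415,298),(418,388),(372,388),(394.5,344)]),104); print(P)
print("barend",onplane(i,q([(368,203),(427,203)]),29))
m=onplane(i,q([(321,150),(465,161),(440,393),(311,384)]),4); print("mat",m,m.mean(0))
s=st(); print(delta((431,96.5,78),[np.pi,0,np.pi+0.025]),delta((431,96.5,78),[np.pi,0,np.pi+0.025])[1])
E
```

```text
[[410.978  87.844 104.   ]
 [410.478 104.332 104.   ]
 [447.956 106.983 104.   ]
 [448.521  88.459 104.   ]
 [429.434  96.995 104.   ]]
barend [[381.2    81.496  29.   ]
 [380.295 111.52   29.   ]]
mat [[355.538  54.1     4.   ]
 [358.977 132.661   4.   ]
 [497.209 126.025   4.   ]
 [493.636  46.748   4.   ]] [426.34   89.884   4.   ]
t2.35 [428.863  96.566 174.055] [-3.141 -0.003 -3.113] F [ 0.158 -0.685 -0.193] gap 0.997
(array([-0.242, -0.003,  9.605]), array([-0.001, -0.003,  0.003])) [-0.001 -0.003  0.003]
```

>>> {"fn": "jog_arm", "kwargs": {
  "deltas": [
    {"linear":[-0.2,0,3],"rot":[0,-0.003,0.003],"claw":0.2},
    {"linear":[-0.2,0,6],"rot":[0,-0.003,0.003],"claw":0.2},
    {"linear":[-0.2,0,8],"rot":[0,-0.003,0.003],"claw":0.3},
    {"linear":[-0.2,0,9.6],"rot":[0,-0.003,0.003],"claw":0.3},
    {"linear":[-0.2,0,9.6],"rot":[0,-0.003,0.003],"claw":0.3},
    {"linear":[-0.2,0,9.6],"rot":[0,-0.003,0.003],"claw":0.3}
  ]
}}

```text
time: 2.95
position: [431.6, 96.1, 79.5]
orientation: [-3.141, 0.001, -3.117]
ft_force: [0.6, 1.1, 0.5]
finger_gap: 0.702
```

```bash
python3 - <<'E'
from h import *
s=st(); im,i=snap("wrist","w3"); cv2.imwrite("pics/w3z.png",cv2.resize(im,(800,600),interpolation=cv2.INTER_CUBIC))
s=st(); print(delta((431,96.5,78),[np.pi,0,np.pi+0.025]))
E
```

```text
t2.95 [431.625  96.149  79.504] [-3.141  0.001 -3.117] F [0.65  1.129 0.476] gap 0.702
t3.00 [432.016  96.321  79.917] [-3.141  0.002 -3.117] F [-0.5    0.837 -0.014] gap 0.704
(array([0.102, 0.021, 0.191]), array([-0.001,  0.002, -0.   ]))
```

View pics/w3z.png

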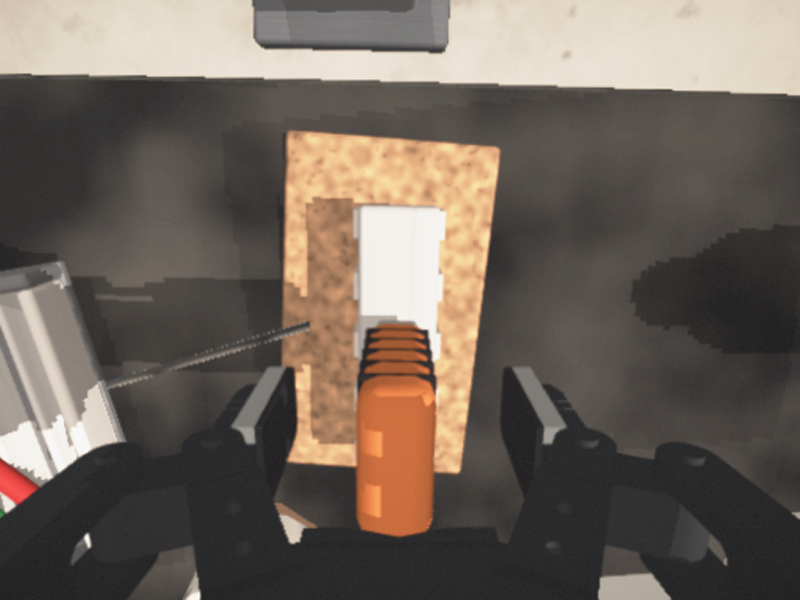

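The block sits midway between the pads (x≈396 of 235–560). I'll close on it.

>>> {"fn": "jog_arm", "kwargs": {
  "deltas": [
    {"linear":[0.1,0,0.2],"rot":[0,0,0],"claw":0.6},
    {"linear":[0.1,0,0.2],"rot":[0,0,0],"claw":0.75},
    {"linear":[0.1,0,0.2],"rot":[0,0,0],"claw":0.9},
    {"linear":[0.1,0,0.2],"rot":[0,0,0],"claw":1},
    {"linear":[0.1,0,0.2],"rot":[0,0,0],"claw":1},
    {"linear":[0.1,0,0.2],"rot":[0,0,0],"claw":1},
    {"linear":[0.1,0,0.2],"rot":[0,0,0],"claw":1}
  ]
}}

```text
time: 3.7
position: [431.4, 96.3, 78.2]
orientation: [-3.141, 0.003, -3.117]
ft_force: [1.6, -0.4, 2.9]
finger_gap: 0.201
```

```bash
python3 - <<'E'
from h import *
s=st(); s=st()
E
```

```text
t3.70 [431.422  96.317  78.223] [-3.141  0.003 -3.117] F [ 1.599 -0.38   2.905] gap 0.201
t3.70 [431.422  96.317  78.223] [-3.141  0.003 -3.117] F [ 1.599 -0.38   2.905] gap 0.201
```

```bash
python3 - <<'E'
from h import *
im=cv2.imread("pics/scene0.png"); cv2.imwrite("pics/s0t.png",cv2.resize(im[190:270,255:370],None,fx=6.9,fy=6.9,interpolation=cv2.INTER_CUBIC))
s=st(); print(delta((431,96.5,125),[np.pi,0,np.pi+0.025]))
E
```

```text
t3.70 [431.422  96.317  78.223] [-3.141  0.003 -3.117] F [ 1.599 -0.38   2.905] gap 0.201
(array([ 0.026,  0.016, -4.678]), array([-0.001,  0.003, -0.   ]))
```

View pics/s0t.png

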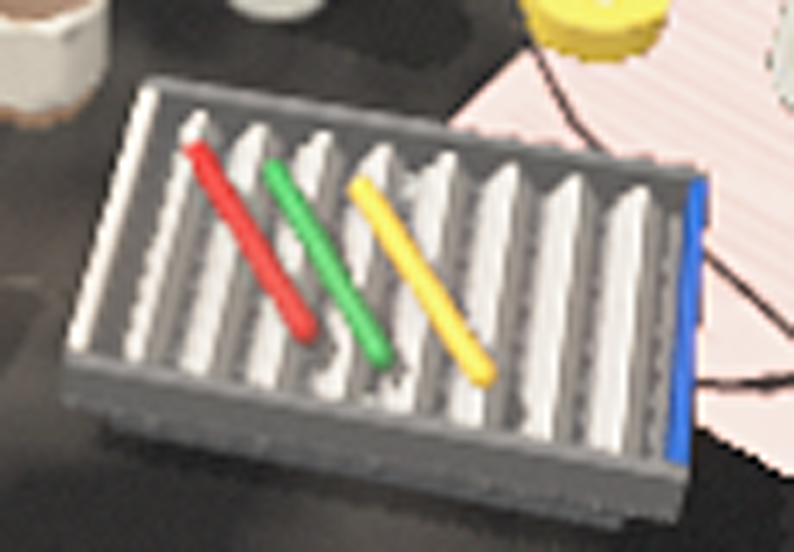

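>>> {"fn": "jog_arm", "kwargs": {
  "deltas": [
    {"linear":[0,0,-1],"rot":[0,0.003,0],"claw":1},
    {"linear":[0,0,-2],"rot":[0,0.003,0],"claw":1},
    {"linear":[0,0,-4],"rot":[0,0.003,0],"claw":1},
    {"linear":[0,0,-6],"rot":[0,0.003,0],"claw":1},
    {"linear":[0,0,-8],"rot":[0,0.003,0],"claw":1},
    {"linear":[0,0,-8],"rot":[0,0.003,0],"claw":1}
  ]
}}

```text
time: 4.3
position: [433.1, 96.6, 161.8]
orientation: [-3.141, 0.006, -3.117]
ft_force: [0.6, -0.1, -2.2]
finger_gap: 0.207
```

```bash
python3 - <<'E'
from h import *
i=env.camera_info("scene")
P=onplane(i,np.array([(150,78),(706,172),(688,464),(66,354)])/6.9+[255,190]-.43,37); d=np.roll(P,-1,0)-P
print(P,P.mean(0),np.linalg.norm(d,axis=1),np.degrees(np.arctan2(d[:,1],d[:,0])))
s=st(); im,i=snap("wrist","w4"); cv2.imwrite("pics/w4z.png",cv2.resize(im,(800,600),interpolation=cv2.INTER_CUBIC))
q=lambda P:P
im,i=load("w1"); 
hsv=cv2.cvtColor(im,cv2.COLOR_BGR2HSV)
C=np.array([483.6,-109.5]);a=0.19;R=np.array([[np.cos(a),-np.sin(a)],[np.sin(a),np.cos(a)]])
for n,e in [("yellow",[(223,179),(325,272)]),("green",[(272,169),(370,266)]),("red",[(313,169),(412,263)])]:
    P=onplane(i,np.array(e)/1.5625-.3,33.5)[:,:2]; print(n,(P-C)@R, np.linalg.norm(P[1]-P[0]))
E
```

```text
[[ 524.989  -10.109   37.   ]
 [ 561.34  -190.522   37.   ]
 [ 444.388 -214.104   37.   ]
 [ 404.787  -31.954   37.   ]] [ 483.876 -111.672   37.   ] [184.038 119.306 186.405 122.171] [ -78.608 -168.6    102.266   10.3  ]
t4.30 [433.074  96.624 161.771] [-3.141  0.006 -3.117] F [ 0.64  -0.063 -2.208] gap 0.207
yellow [[-37.403 -33.175]
 [ 31.423  15.147]] 84.09475424469983
green [[-37.354  -2.076]
 [ 33.075  44.292]] 84.3223646743136
red [[-32.534  22.5  ]
 [ 36.256  70.999]] 84.16795141632053
```

View pics/w4z.png

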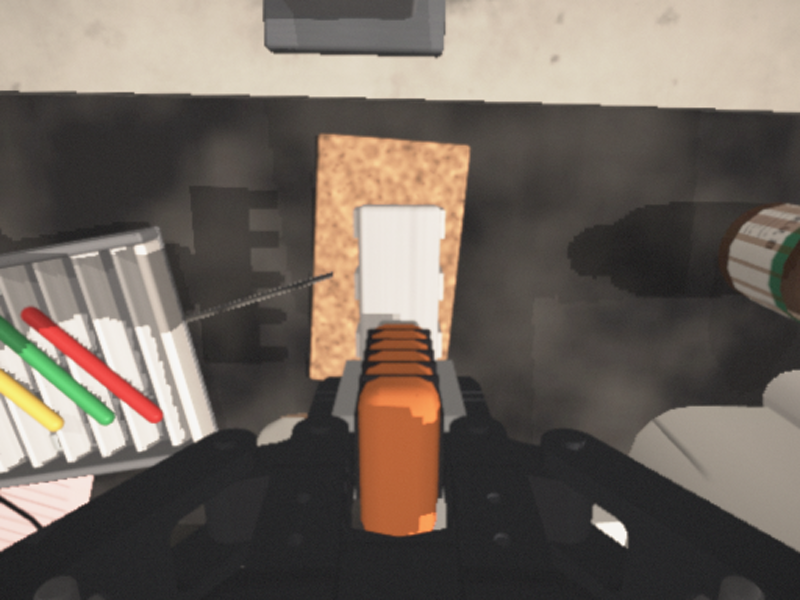

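```bash
cat >> h.py <<'E'
C=np.array([483.7,-110.7]);YAW=0.192
def tw(x,y): return C+np.array([np.cos(YAW)*x-np.sin(YAW)*y,np.sin(YAW)*x+np.cos(YAW)*y])
def wt(p):
    d=np.array(p[:2])-C; return np.array([np.cos(YAW)*d[0]+np.sin(YAW)*d[1],-np.sin(YAW)*d[0]+np.cos(YAW)*d[1]])
E
python3 - <<'E'
from h import *
print(tw(0,-63)); print(delta((*tw(0,-63),160),[np.pi,0,np.pi+YAW]))
E
```

```text
[ 495.722 -172.542]
(array([ -5.683, -27.055,   0.017]), array([-0.001,  0.003, -0.167]))
```

>>> {"fn": "jog_arm", "kwargs": {
  "deltas": [
    {"linear":[-1.2,-4.5,0],"rot":[0,0.006,-0.04],"claw":1},
    {"linear":[-2.2,-9,0],"rot":[0,0.006,-0.08],"claw":1},
    {"linear":[-3.2,-13.5,0],"rot":[0,0.006,-0.12],"claw":1},
    {"linear":[-4.2,-18,0],"rot":[0,0.006,-0.15],"claw":1},
    {"linear":[-5.2,-22.5,0],"rot":[0,0.006,-0.167],"claw":1},
    {"linear":[-5.7,-26,0],"rot":[0,0.006,-0.167],"claw":1},
    {"linear":[-5.7,-27.1,0.5],"rot":[0,0.006,-0.167],"claw":1},
    {"linear":[-5.7,-27.1,0.5],"rot":[0,0.006,-0.167],"claw":1}
  ]
}}

```text
time: 5.15
position: [494.5, -173.8, 152.9]
orientation: [3.14, -0.006, -2.952]
ft_force: [-0.2, 0.1, -1.3]
finger_gap: 0.2
```

```bash
python3 - <<'E'
from h import *
snap("wrist","w5");s=st(); im,i=snap("wrist","w5"); cv2.imwrite("pics/w5z.png",cv2.resize(im,(800,600),interpolation=cv2.INTER_CUBIC))
s=st(); print(wt(s["position"]),delta((*tw(0,-63),125),[np.pi,0,np.pi+YAW]))
E
```

```text
t5.20 [ 494.673 -172.552  153.275] [ 3.14  -0.005 -2.951] F [-0.25   0.362 -2.091] gap 0.199
t5.25 [ 494.967 -171.838  153.759] [ 3.14  -0.005 -2.95 ] F [ 0.427 -0.134 -1.19 ] gap 0.203
[ -0.606 -62.165] (array([-0.074, -0.088,  2.875]), array([ 0.002, -0.005, -0.   ]))
```

View pics/w5z.png

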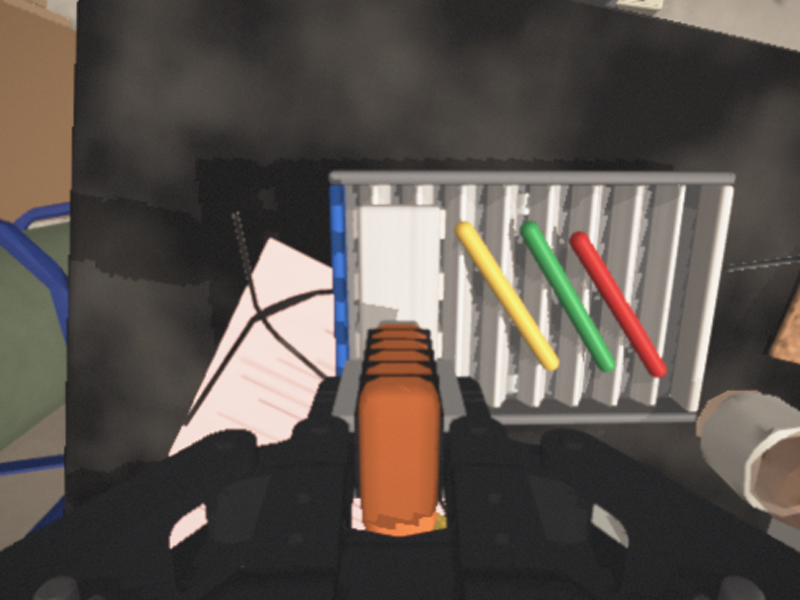

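```bash
python3 - <<'E'
from h import *
im,i=load("w5"); q=lambda p:np.array(p)/1.5625-.3
for z in (37,34):
  P=onplane(i,q([(331,172),(735,173),(700,424)]),z); print([wt(p) for p in P])
P=onplane(i,q([(345,188),(716,188)]),37); print([wt(p) for p in P])
E
```

```text
[array([-63.064, -91.968]), array([-62.994,  92.091]), array([64.   , 95.311])]
[array([-62.995, -92.346]), array([-62.924,  94.017]), array([65.66 , 97.277])]
[array([-55.963, -85.836]), array([-56.231,  84.299])]
```

>>> {"fn": "jog_arm", "kwargs": {
  "deltas": [
    {"linear":[0,-0.1,1.5],"rot":[0,-0.005,0],"claw":1},
    {"linear":[0,-0.1,3],"rot":[0,-0.005,0],"claw":1},
    {"linear":[0,-0.1,4],"rot":[0,-0.005,0],"claw":1},
    {"linear":[0,-0.1,4],"rot":[0,-0.005,0],"claw":1},
    {"linear":[0,-0.1,4],"rot":[0,-0.005,0],"claw":1}
  ]
}}

```text
time: 5.75
position: [494.8, -172.3, 113.6]
orientation: [3.14, -0.0, -2.949]
ft_force: [-0.2, 0.3, -1.6]
finger_gap: 0.205
```

```bash
cat >> h.py <<'E'
def avg(n=4):
    f=[]; 
    for k in range(n): env.camera("top"); s=env.get_state(); f.append(s["ft_force"])
    print('t%.2f'%s["time"],'TCP',s["position"],'tray',wt(s["position"]),'rpy',s["orientation"],'F',np.mean(f,0),'std',np.std(f,0),'gap %.3f'%s["finger_gap"]); return s
E
python3 - <<'E'
from h import *
s=avg(5); print(delta((*tw(0,-63),105),[np.pi,0,np.pi+YAW]))
E
```

```text
t6.00 TCP [ 495.446 -173.04   114.522] tray [ -0.366 -63.436] rpy [ 3.141  0.001 -2.95 ] F [-0.203 -0.167 -1.511] std [0.336 0.394 0.77 ] gap 0.199
(array([-0.035,  0.043,  0.952]), array([ 0.001,  0.001, -0.   ]))
```

>>> {"fn": "jog_arm", "kwargs": {
  "deltas": [
    {"linear":[0,0,0.3],"rot":[0,0,0],"claw":1},
    {"linear":[0,0,0.6],"rot":[0,0,0],"claw":1},
    {"linear":[0,0,0.8],"rot":[0,0,0],"claw":1},
    {"linear":[0,0,0.8],"rot":[0,0,0],"claw":1}
  ]
}}

```text
time: 6.4
position: [495.1, -172.9, 105.9]
orientation: [3.14, 0.001, -2.95]
ft_force: [-0.2, -0.5, -2.5]
finger_gap: 0.205
```

```bash
python3 - <<'E'
from h import *
s=avg(4)
E
```

```text
t6.60 TCP [ 495.486 -173.056  106.534] tray [ -0.329 -63.459] rpy [ 3.141  0.001 -2.95 ] F [-0.005 -0.168 -2.182] std [0.339 0.343 0.318] gap 0.202
```

>>> {"fn": "jog_arm", "kwargs": {
  "deltas": [
    {"linear":[0,0,0.1],"rot":[0,0,0],"claw":1},
    {"linear":[0,0,0.15],"rot":[0,0,0],"claw":1},
    {"linear":[0,0,0.2],"rot":[0,0,0],"claw":1},
    {"linear":[0,0,0.2],"rot":[0,0,0],"claw":1}
  ]
}}

```text
time: 7.0
position: [495.7, -173.1, 104.8]
orientation: [3.141, 0.002, -2.95]
ft_force: [-0.7, -0.7, 0.9]
finger_gap: 0.204
```

```bash
python3 - <<'E'
from h import *
s=avg(4)
E
```

```text
t7.20 TCP [ 495.641 -173.094  104.75 ] tray [ -0.184 -63.526] rpy [ 3.141  0.002 -2.95 ] F [-0.242  0.342  0.959] std [0.378 0.412 0.251] gap 0.198
```

>>> {"fn": "jog_arm", "kwargs": {
  "deltas": [
    {"linear":[0,0,0.05],"rot":[0,0,0],"claw":1},
    {"linear":[0,0.2,0.06],"rot":[0,0,0],"claw":1},
    {"linear":[0,0.5,0.065],"rot":[0,0,0],"claw":1},
    {"linear":[0,0.8,0.07],"rot":[0,0,0],"claw":1},
    {"linear":[0,1.1,0.08],"rot":[0,0,0],"claw":1},
    {"linear":[0,1.2,0.08],"rot":[0,0,0],"claw":1}
  ]
}}

```text
time: 7.8
position: [493.4, -161.0, 104.1]
orientation: [3.141, 0.002, -2.95]
ft_force: [0.4, -1.5, 1.0]
finger_gap: 0.201
```

```bash
python3 - <<'E'
from h import *
s=avg(4)
E
```

```text
t8.00 TCP [ 493.383 -161.109  103.985] tray [ -0.114 -51.331] rpy [ 3.141  0.002 -2.95 ] F [0.095 0.761 1.662] std [0.122 0.357 0.401] gap 0.203
```

>>> {"fn": "jog_arm", "kwargs": {
  "deltas": [
    {"linear":[0,0.3,0.03],"rot":[0,0,0],"claw":1},
    {"linear":[0,0.6,0.04],"rot":[0,0,0],"claw":1},
    {"linear":[0,0.9,0.05],"rot":[0,0,0],"claw":1},
    {"linear":[0,1.2,0.06],"rot":[0,0,0],"claw":1},
    {"linear":[0,1.2,0.06],"rot":[0,0,0],"claw":1}
  ]
}}

```text
time: 8.5
position: [491.1, -148.8, 103.4]
orientation: [3.14, 0.002, -2.95]
ft_force: [0.6, 1.3, 3.7]
finger_gap: 0.202
```

```bash
python3 - <<'E'
from h import *
s=avg(4)
E
```

```text
t8.70 TCP [ 491.059 -149.118  103.365] tray [ -0.107 -39.116] rpy [ 3.14   0.002 -2.95 ] F [-0.415  1.175  3.178] std [0.645 0.413 0.257] gap 0.200
```

>>> {"fn": "jog_arm", "kwargs": {
  "deltas": [
    {"linear":[0,0.3,0.01],"rot":[0,0,0],"claw":1},
    {"linear":[0,0.6,0.02],"rot":[0,0,0],"claw":1},
    {"linear":[0,0.9,0.03],"rot":[0,0,0],"claw":1},
    {"linear":[0,1.2,0.04],"rot":[0,0,0],"claw":1},
    {"linear":[0,1.2,0.04],"rot":[0,0,0],"claw":1}
  ]
}}

```text
time: 9.2
position: [488.8, -136.8, 103.1]
orientation: [3.14, 0.002, -2.949]
ft_force: [0.2, 1.2, 5.4]
finger_gap: 0.203
```

```bash
python3 - <<'E'
from h import *
s=avg(3); im,i=snap("wrist","w6"); cv2.imwrite("pics/w6z.png",cv2.resize(im,(800,600),interpolation=cv2.INTER_CUBIC))
E
```

```text
t9.35 TCP [ 488.793 -136.949  103.022] tray [ -0.01  -26.739] rpy [ 3.14   0.002 -2.95 ] F [-0.256  1.176  4.591] std [0.19  0.246 0.053] gap 0.205
```

View pics/w6z.png

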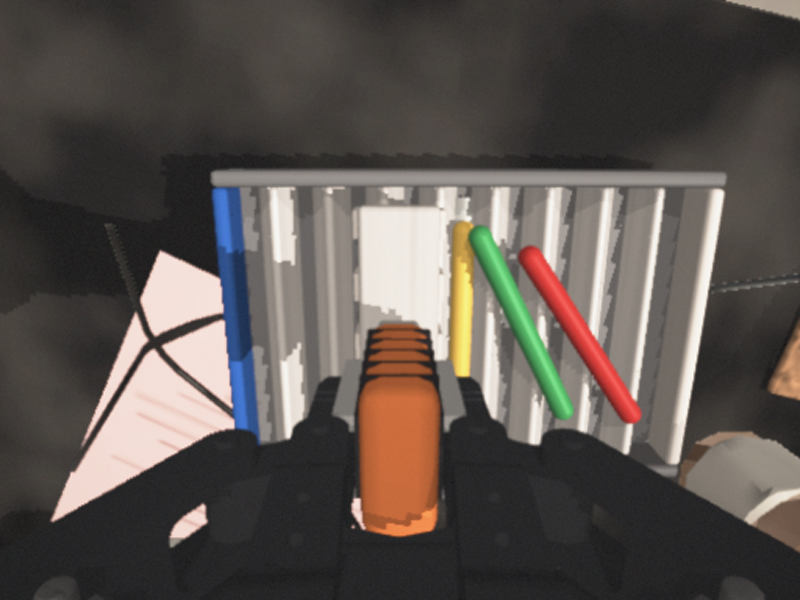

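Yellow has dropped into its groove (x≈462, parallel to the ridges). Green and red are still askew.

>>> {"fn": "jog_arm", "kwargs": {
  "deltas": [
    {"linear":[0,0.3,0],"rot":[0,0,0],"claw":1},
    {"linear":[0,0.6,0],"rot":[0,0,0],"claw":1},
    {"linear":[0,0.9,0],"rot":[0,0,0],"claw":1},
    {"linear":[0,1.2,0.01],"rot":[0,0,0],"claw":1},
    {"linear":[0,1.2,0.01],"rot":[0,0,0],"claw":1}
  ]
}}

```text
time: 9.9
position: [486.3, -124.7, 102.8]
orientation: [3.139, 0.002, -2.949]
ft_force: [0.1, 0.3, 4.2]
finger_gap: 0.204
```

```bash
python3 - <<'E'
from h import *
s=avg(4)
E
```

```text
t10.10 TCP [ 486.369 -124.938  102.79 ] tray [ -0.097 -14.486] rpy [ 3.139  0.002 -2.95 ] F [-0.69   1.593  4.285] std [0.132 0.268 0.674] gap 0.202
```

>>> {"fn": "jog_arm", "kwargs": {
  "deltas": [
    {"linear":[0,0.3,-0.01],"rot":[0,0,0],"claw":1},
    {"linear":[0,0.6,-0.01],"rot":[0,0,0],"claw":1},
    {"linear":[0,0.9,0],"rot":[0,0,0],"claw":1},
    {"linear":[0,1.2,0],"rot":[0,0,0],"claw":1},
    {"linear":[0,1.2,0],"rot":[0,0,0],"claw":1}
  ]
}}

```text
time: 10.6
position: [484.0, -112.6, 102.8]
orientation: [3.139, 0.002, -2.949]
ft_force: [-0.9, 0.4, 5.0]
finger_gap: 0.204
```

```bash
python3 - <<'E'
from h import *
s=avg(4);im,i=snap("wrist","w7"); cv2.imwrite("pics/w7z.png",cv2.resize(im,(800,600),interpolation=cv2.INTER_CUBIC))
E
```

```text
t10.80 TCP [ 484.014 -112.878  102.769] tray [-0.107 -2.198] rpy [ 3.139  0.002 -2.949] F [0.27  1.022 4.54 ] std [0.425 0.322 0.126] gap 0.204
```

View pics/w7z.png

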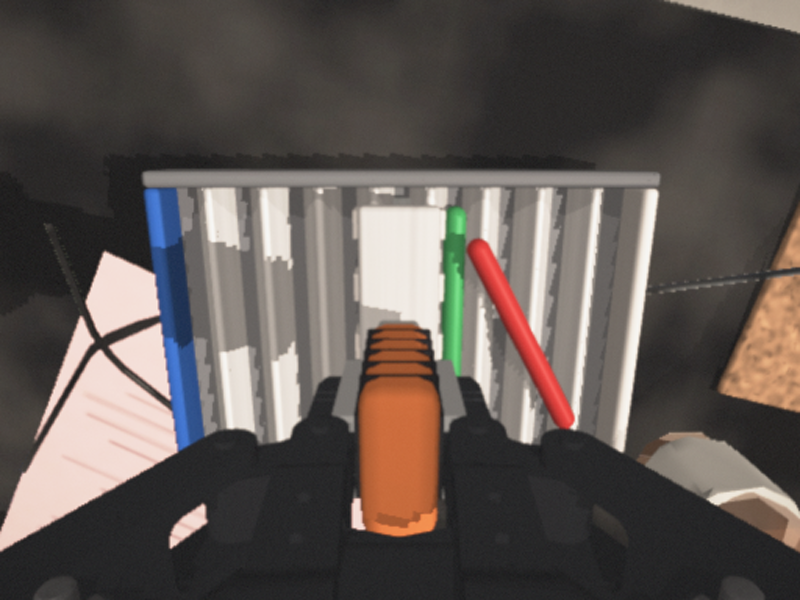

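Green is parallel at the rake's front (x≈455), above or in the next groove. Red is still askew.

>>> {"fn": "jog_arm", "kwargs": {
  "deltas": [
    {"linear":[0,0.3,-0.01],"rot":[0,0,0],"claw":1},
    {"linear":[0,0.6,-0.01],"rot":[0,0,0],"claw":1},
    {"linear":[0,0.9,-0.01],"rot":[0,0,0],"claw":1},
    {"linear":[0,1.2,0],"rot":[0,0,0],"claw":1},
    {"linear":[0,1.2,0],"rot":[0,0,0],"claw":1}
  ]
}}

```text
time: 11.35
position: [481.6, -100.6, 102.7]
orientation: [3.138, 0.001, -2.949]
ft_force: [-1.1, 1.1, 3.9]
finger_gap: 0.203
```

```bash
python3 - <<'E'
from h import *
s=avg(4)
E
```

```text
t11.55 TCP [ 481.604 -100.897  102.707] tray [-0.187 10.023] rpy [ 3.138  0.001 -2.949] F [-0.596  1.098  3.629] std [0.624 0.14  0.43 ] gap 0.201
```

>>> {"fn": "jog_arm", "kwargs": {
  "deltas": [
    {"linear":[0,0.3,0],"rot":[0,0,0],"claw":1},
    {"linear":[0,0.6,0.005],"rot":[0,0,0],"claw":1},
    {"linear":[0,0.9,0.01],"rot":[0,0,0],"claw":1},
    {"linear":[0,1.2,0.02],"rot":[0,0,0],"claw":1},
    {"linear":[0,1.2,0.02],"rot":[0,0,0],"claw":1}
  ]
}}

```text
time: 12.05
position: [479.2, -88.4, 102.5]
orientation: [3.137, 0.001, -2.949]
ft_force: [0.0, 2.1, 4.2]
finger_gap: 0.201
```

```bash
python3 - <<'E'
from h import *
s=avg(4);im,i=snap("wrist","w8"); cv2.imwrite("pics/w8z.png",cv2.resize(im,(800,600),interpolation=cv2.INTER_CUBIC))
E
```

```text
t12.25 TCP [479.184 -88.744 102.443] tray [-0.244 22.414] rpy [ 3.137  0.001 -2.949] F [-0.3    2.146  3.988] std [0.652 0.265 0.178] gap 0.205
```

View pics/w8z.png

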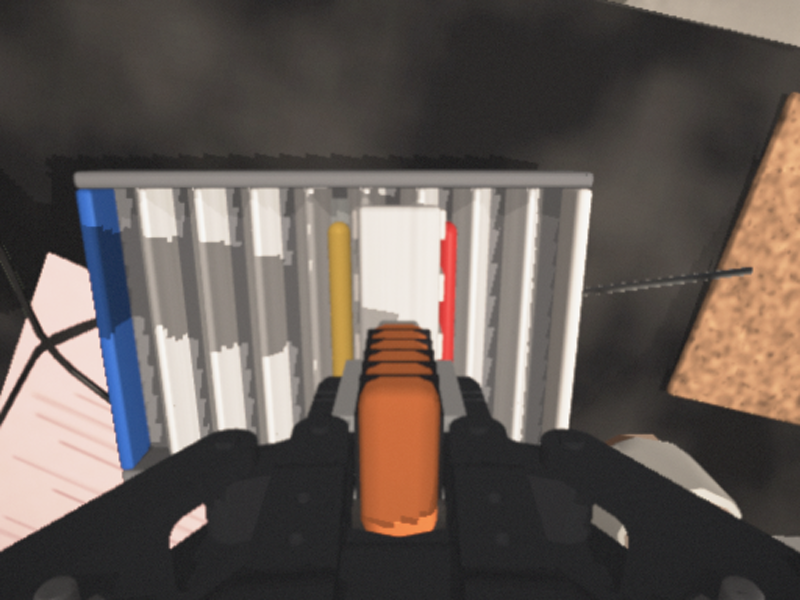

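Yellow has been passed over and lies in its groove. Red is now parallel at the rake's front (x≈450).

>>> {"fn": "jog_arm", "kwargs": {
  "deltas": [
    {"linear":[0,0.3,0],"rot":[0.004,0,0],"claw":1},
    {"linear":[0,0.6,0],"rot":[0.004,0,0],"claw":1},
    {"linear":[0,0.9,0.01],"rot":[0.004,0,0],"claw":1},
    {"linear":[0,1.2,0.015],"rot":[0.004,0,0],"claw":1},
    {"linear":[0,1.2,0.015],"rot":[0.004,0,0],"claw":1}
  ]
}}

```text
time: 12.8
position: [476.8, -76.6, 102.4]
orientation: [3.141, 0.001, -2.949]
ft_force: [-0.2, 1.1, 4.2]
finger_gap: 0.2
```

```bash
python3 - <<'E'
from h import *
s=avg(4)
E
```

```text
t13.00 TCP [476.874 -76.852 102.332] tray [-0.241 34.529] rpy [ 3.141  0.001 -2.949] F [0.248 0.907 3.821] std [0.254 0.545 0.211] gap 0.201
```

>>> {"fn": "jog_arm", "kwargs": {
  "deltas": [
    {"linear":[0,0.3,0],"rot":[0,0,0],"claw":1},
    {"linear":[0,0.6,0],"rot":[0,0,0],"claw":1},
    {"linear":[0,0.9,0.01],"rot":[0,0,0],"claw":1},
    {"linear":[0,1.2,0.015],"rot":[0,0,0],"claw":1},
    {"linear":[0,1.2,0.015],"rot":[0,0,0],"claw":1}
  ]
}}

```text
time: 13.5
position: [474.4, -64.5, 102.1]
orientation: [3.141, 0.001, -2.949]
ft_force: [-0.1, 0.5, 4.4]
finger_gap: 0.203
```

```bash
python3 - <<'E'
from h import *
s=avg(4);im,i=snap("wrist","w9"); cv2.imwrite("pics/w9z.png",cv2.resize(im,(800,600),interpolation=cv2.INTER_CUBIC))
E
```

```text
t13.70 TCP [474.44  -64.812 102.084] tray [-0.333 46.812] rpy [ 3.141  0.001 -2.949] F [0.1   1.044 3.592] std [0.396 0.52  0.461] gap 0.203
```

View pics/w9z.png

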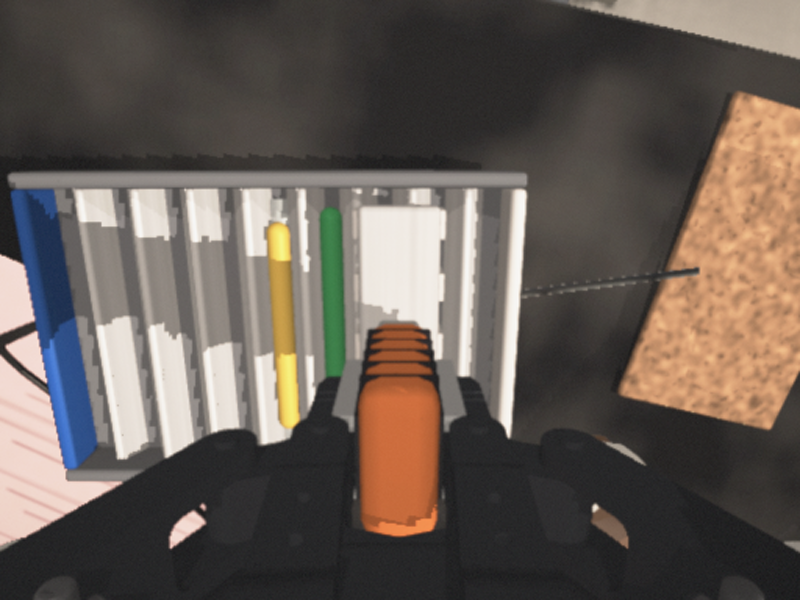

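Yellow and green lie in adjacent grooves. Red is now under the rake. I'll finish the stroke to y≈+62.

>>> {"fn": "jog_arm", "kwargs": {
  "deltas": [
    {"linear":[0,0.3,0],"rot":[0,0,0],"claw":1},
    {"linear":[0,0.6,0],"rot":[0,0,0],"claw":1},
    {"linear":[0,0.9,0.01],"rot":[0,0,0],"claw":1},
    {"linear":[0,1.2,0.02],"rot":[0,0,0],"claw":1},
    {"linear":[0,1.5,0.025],"rot":[0,0,0],"claw":1},
    {"linear":[0,1.5,0.025],"rot":[0,0,0],"claw":1}
  ]
}}

```text
time: 14.35
position: [471.5, -49.6, 101.8]
orientation: [3.14, 0.001, -2.949]
ft_force: [-0.7, 1.6, 4.1]
finger_gap: 0.204
```

```bash
python3 - <<'E'
from h import *
s=avg(6)
E
```

```text
t14.65 TCP [471.594 -50.055 101.841] tray [-0.311 61.841] rpy [ 3.14   0.001 -2.949] F [-0.086  1.186  4.532] std [0.265 0.508 0.512] gap 0.202
```

>>> {"fn": "jog_arm", "kwargs": {
  "deltas": [
    {"linear":[0,0,-0.5],"rot":[0,0,0],"claw":1},
    {"linear":[0,0,-2],"rot":[0,0,0],"claw":1},
    {"linear":[0,0,-4],"rot":[0,0,0],"claw":1},
    {"linear":[0,0,-6],"rot":[0,0,0],"claw":1},
    {"linear":[0,0,-6],"rot":[0,0,0],"claw":1}
  ]
}}

```text
time: 15.15
position: [472.8, -50.6, 164.2]
orientation: [-3.141, 0.004, -2.949]
ft_force: [0.6, 0.2, -1.9]
finger_gap: 0.206
```

```bash
python3 - <<'E'
from h import *
s=avg(2);im,i=snap("wrist","w10"); cv2.imwrite("pics/w10z.png",cv2.resize(im,(800,600),interpolation=cv2.INTER_CUBIC))
im,i=snap("scene","s2"); cv2.imwrite("pics/s2z.png",cv2.resize(im[150:280,200:400],None,fx=4,fy=4,interpolation=cv2.INTER_CUBIC))
print(delta((426.5,89.7,160),[np.pi,0,np.pi-0.045]))
E
```

```text
t15.25 TCP [471.222 -50.198 161.161] tray [-0.703 61.771] rpy [ 3.14   0.    -2.949] F [-0.191  0.515 -2.618] std [0.621 0.687 0.093] gap 0.202
(array([ 1.647, 14.551,  0.047]), array([ 0.002, -0.002,  0.237]))
```

View pics/w10z.png

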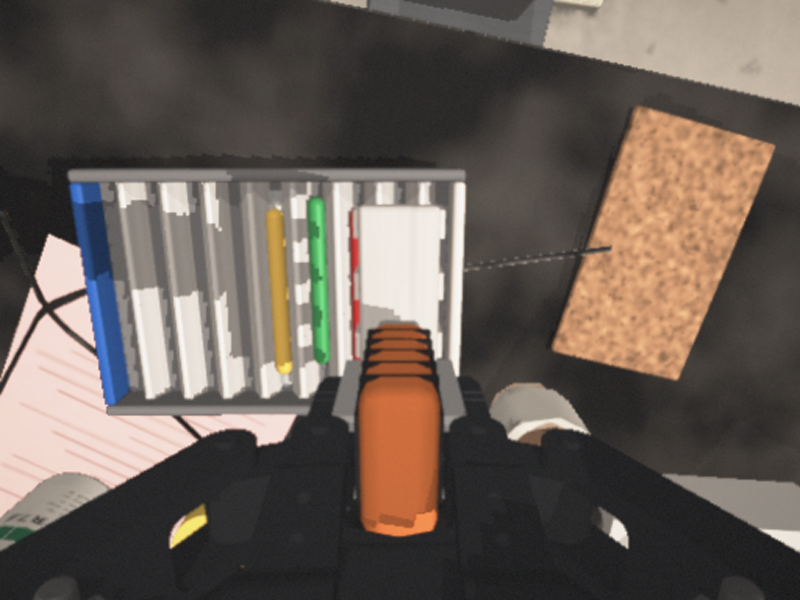

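View pics/s2z.png

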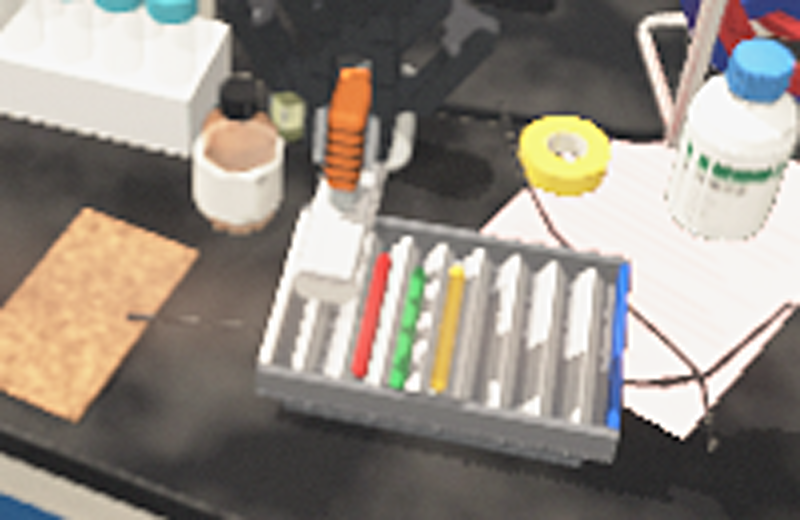

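All three rods lie parallel in grooves: red, green and yellow side by side in the scene view. I'll check the mat pose and take the rake back.

```bash
python3 - <<'E'
from h import *
im,i=load("w10"); P=onplane(i,np.array([(637,106),(774,145),(678,380),(553,350)])/1.5625-.3,4);d=np.roll(P,-1,0)-P
print(P.mean(0),np.linalg.norm(d,axis=1),np.degrees(np.arctan2(d[:,1],d[:,0])))
print(delta((426.5,89.7,160),[np.pi,0,np.pi-0.045]))
E
```

```text
[426.46   89.084   4.   ] [ 77.72  138.004  78.611 137.73 ] [ 87.13   -2.418 -93.066 177.213]
(array([ 1.647, 14.551,  0.047]), array([ 0.002, -0.002,  0.237]))
```

>>> {"fn": "jog_arm", "kwargs": {
  "deltas": [
    {"linear":[0.4,3.5,0],"rot":[0.002,-0.002,0.08],"claw":1},
    {"linear":[0.8,7,0],"rot":[0.002,-0.002,0.14],"claw":1},
    {"linear":[1.2,10.5,0],"rot":[0.002,-0.002,0.2],"claw":1},
    {"linear":[1.6,13.5,0],"rot":[0.002,-0.002,0.237],"claw":1},
    {"linear":[1.65,14.5,2],"rot":[0.002,-0.002,0.237],"claw":1},
    {"linear":[1.65,14.5,4],"rot":[0.002,-0.002,0.237],"claw":1},
    {"linear":[1.65,14.5,6],"rot":[0.002,-0.002,0.237],"claw":1},
    {"linear":[1.65,14.5,6],"rot":[0.002,-0.002,0.237],"claw":1}
  ]
}}

```text
time: 16.15
position: [422.9, 89.1, 96.2]
orientation: [-3.14, -0.008, 3.097]
ft_force: [-0.6, -0.1, -1.9]
finger_gap: 0.202
```

```bash
python3 - <<'E'
from h import *
s=avg(3)
print(delta((426.5,89.5,78.2),[np.pi,0,np.pi-0.045]))
E
```

```text
t16.30 TCP [426.382  89.185 100.631] tray [-18.122 207.15 ] rpy [-3.141 -0.     3.097] F [-0.314 -0.678 -1.339] std [0.526 0.142 0.419] gap 0.203
(array([-0.011,  0.032,  2.243]), array([-0., -0.,  0.]))
```

>>> {"fn": "jog_arm", "kwargs": {
  "deltas": [
    {"linear":[0,0,1],"rot":[0,0,0],"claw":1},
    {"linear":[0,0,1.7],"rot":[0,0,0],"claw":1},
    {"linear":[0,0,2.1],"rot":[0,0,0],"claw":1},
    {"linear":[0,0,2.2],"rot":[0,0,0],"claw":1},
    {"linear":[0,0,2.25],"rot":[0,0,0],"claw":1},
    {"linear":[0,0,2.25],"rot":[0,0,0],"claw":1}
  ]
}}

```text
time: 16.9
position: [426.7, 89.2, 78.5]
orientation: [-3.142, 0.0, 3.097]
ft_force: [-0.3, 0.2, 1.7]
finger_gap: 0.205
```

```bash
python3 - <<'E'
from h import *
s=avg(4)
E
```

```text
t17.10 TCP [426.672  89.209  78.46 ] tray [-17.833 207.118] rpy [-3.142  0.     3.097] F [-1.374 -0.064  2.002] std [0.508 0.481 0.184] gap 0.204
```

>>> {"fn": "jog_arm", "kwargs": {
  "deltas": [
    {"linear":[0,0,-0.04],"rot":[0,0,0],"claw":1},
    {"linear":[0,0,-0.04],"rot":[0,0,0],"claw":0.75},
    {"linear":[0,0,-0.04],"rot":[0,0,0],"claw":0.6},
    {"linear":[0,0,-0.04],"rot":[0,0,0],"claw":0.4},
    {"linear":[0,0,-0.04],"rot":[0,0,0],"claw":0.3},
    {"linear":[0,0,-0.04],"rot":[0,0,0],"claw":0.3},
    {"linear":[0,0,-0.04],"rot":[0,0,0],"claw":0.3}
  ]
}}

```text
time: 17.8
position: [426.6, 89.2, 78.8]
orientation: [-3.142, 0.0, 3.097]
ft_force: [0.5, -0.1, 0.1]
finger_gap: 0.703
```

```bash
python3 - <<'E'
from h import *
s=avg(1); im,i=snap("wrist","w11"); cv2.imwrite("pics/w11z.png",cv2.resize(im,(800,600),interpolation=cv2.INTER_CUBIC))
E
```

```text
t17.85 TCP [426.646  89.201  78.83 ] tray [-17.86  207.115] rpy [-3.141  0.     3.097] F [-0.24   0.05  -0.341] std [0. 0. 0.] gap 0.706
```

View pics/w11z.png

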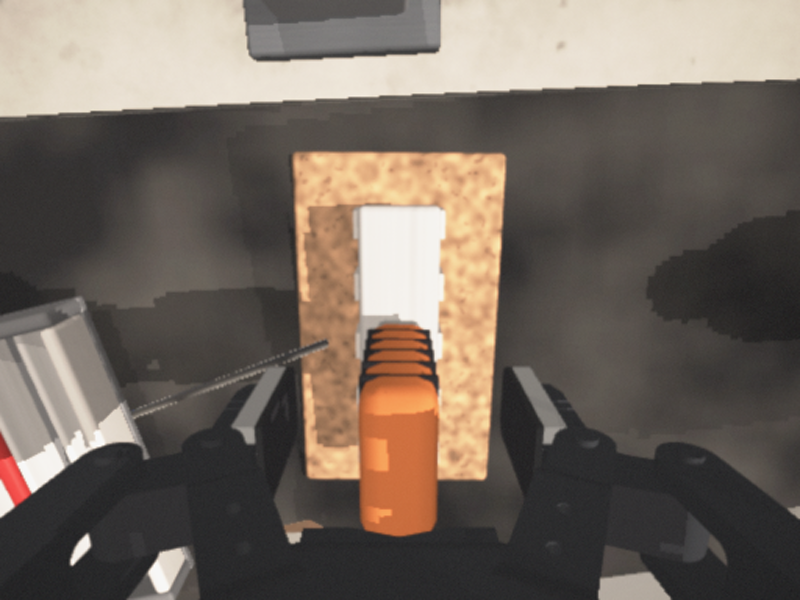

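The rake stands free, centred on the mat (bar 358–445 within 293–505) and lined up with it. I'll retreat straight up and look again.

>>> {"fn": "jog_arm", "kwargs": {
  "deltas": [
    {"linear":[0,0,-1],"rot":[0,0,0],"claw":0.3},
    {"linear":[0,0,-4],"rot":[0,0,0],"claw":0.3},
    {"linear":[0,0,-8],"rot":[0,0,0],"claw":0.3},
    {"linear":[0,0,-12],"rot":[0,0,0],"claw":0.3},
    {"linear":[0,0,-15],"rot":[0,0,0],"claw":0.3},
    {"linear":[0,0,-15],"rot":[0,0,0],"claw":0.3},
    {"linear":[0,0,-15],"rot":[0,0,0],"claw":0.3},
    {"linear":[0,0,-15],"rot":[0,0,0],"claw":0.3}
  ]
}}

```text
time: 18.7
position: [426.0, 89.2, 227.9]
orientation: [-3.141, -0.001, 3.097]
ft_force: [-0.7, 0.1, -0.5]
finger_gap: 0.697
```

```bash
python3 - <<'E'
from h import *
s=avg(2); print(delta((500,-60,230),[np.pi,0,np.pi+.1]))
im,i=snap("scene","s3"); cv2.imwrite("pics/s3z.png",cv2.resize(im[130:280,180:400],None,fx=3.6,fy=3.6,interpolation=cv2.INTER_CUBIC))
E
```

```text
t18.80 TCP [425.776  89.153 227.419] tray [-18.723 207.234] rpy [-3.141 -0.002  3.097] F [-0.243  0.041 -0.012] std [0.063 0.133 0.183] gap 0.701
(array([ -8.082, -14.568,  -0.271]), array([-0.   , -0.002, -0.145]))
```

View pics/s3z.png

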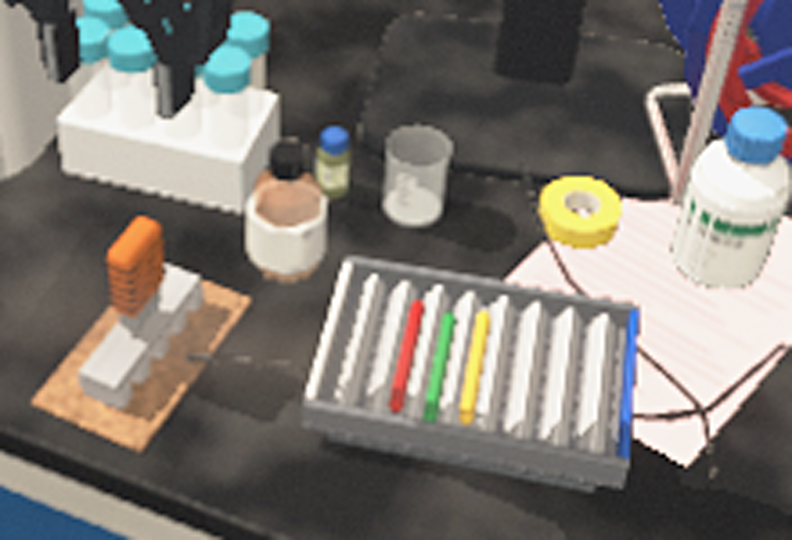

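>>> {"fn": "jog_arm", "kwargs": {
  "deltas": [
    {"linear":[-2,-4,0],"rot":[0,0,-0.05],"claw":0.3},
    {"linear":[-4,-8,0],"rot":[0,0,-0.1],"claw":0.3},
    {"linear":[-7,-12,0],"rot":[0,0,-0.145],"claw":0.3},
    {"linear":[-8,-14.5,0],"rot":[0,0,-0.145],"claw":0.3},
    {"linear":[-8,-14.5,0],"rot":[0,0,-0.145],"claw":0.3},
    {"linear":[-8,-14.5,0],"rot":[0,0,-0.145],"claw":0.3}
  ]
}}

```text
time: 19.45
position: [498.7, -59.4, 226.2]
orientation: [3.141, -0.005, -3.043]
ft_force: [-0.0, 0.7, -0.1]
finger_gap: 0.699
```

```bash
python3 - <<'E'
from h import *
env.camera("top"); im,i=snap("wrist","w12"); cv2.imwrite("pics/w12z.png",cv2.resize(im,(800,600),interpolation=cv2.INTER_CUBIC))
hsv=cv2.cvtColor(im,cv2.COLOR_BGR2HSV)
for n,lo,hi in [("red",(0,150,70),(5,255,255)),("yellow",(20,130,70),(32,255,255)),("green",(50,110,40),(85,255,255))]:
    m=cv2.inRange(hsv,lo,hi); m[260:]=0; m[:,330:]=0
    m=cv2.morphologyEx(m,cv2.MORPH_CLOSE,np.ones((7,7)))
    c=max(cv2.findContours(m,cv2.RETR_EXTERNAL,cv2.CHAIN_APPROX_NONE)[0],key=cv2.contourArea)
    vx,vy,x0,y0=cv2.fitLine(c,cv2.DIST_L2,0,.01,.01).ravel(); q=c.reshape(-1,2); t=(q-[x0,y0])@[vx,vy]
    E=np.array([[x0+vx*k,y0+vy*k] for k in (t.min(),t.max())])
    P=onplane(i,E,22.5); T=np.array([wt(p) for p in P]); d=T[1]-T[0]; print(n,E,"tray",T,"mid",T.mean(0),"len",np.hypot(*d),"ang",np.arctan2(d[1],d[0]))
E
```

```text
red [[241.352 102.065]
 [250.255 191.075]] tray [[-43.245  42.571]
 [ 45.504  42.677]] mid [ 1.13  42.624] len 88.74839483259463 ang 0.0011918269743173876
yellow [[197.946 106.876]
 [209.404 194.209]] tray [[-42.65    0.544]
 [ 44.985   0.475]] mid [1.167 0.509] len 87.63467457261744 ang -0.0007870156938847496
green [[218.724  98.799]
 [229.038 187.112]] tray [[-48.247  21.342]
 [ 39.333  21.455]] mid [-4.457 21.398] len 87.58008904823275 ang 0.0012858017481831286
```

View pics/w12z.png

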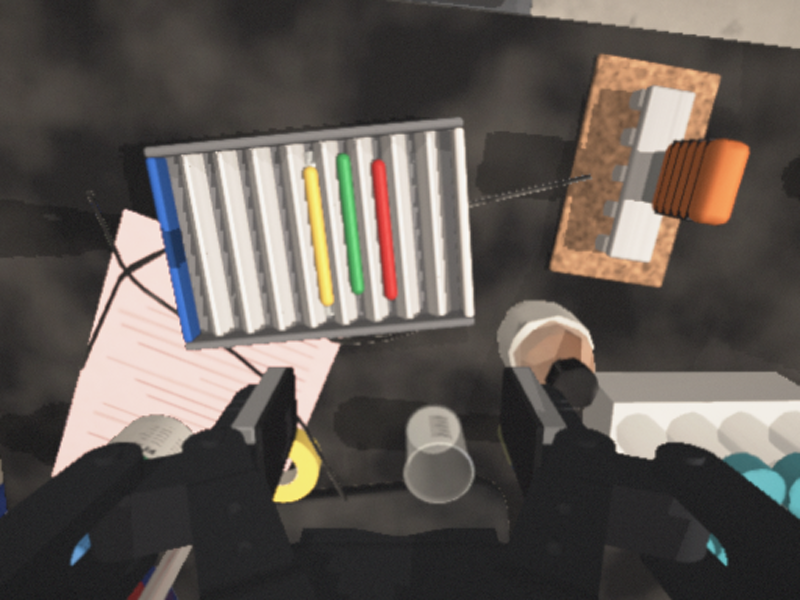

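The rods measure y = 0.5, 21.4 and 42.6 mm, matching the groove centres at 0, 21 and 42, and within 0.0013 rad of them. Every mid-x is within 5 mm. The rake stands on the mat, and I'm handing the job in.

```bash
python3 - <<'E'
from h import *
st(); print(env.sign_off())
E
```

```text
t19.55 [498.684 -58.395 226.719] [ 3.141 -0.004 -3.041] F [ 0.17   0.526 -0.262] gap 0.699
the job is handed in; nothing more can be done
None
```

The job is done and handed in at 19.6 s; sign-off gives no verdict, so the points below are my own checks. I gripped the rake by its block, set the teeth down next to the blue wall and combed to tray y ≈ +62 mm, near the white wall. Contact force averaged about 3 to 6.5 N in pauses between strokes. I then stood the rake back on its mat and let go.

- **Rods:** red, green and yellow lie at tray y = 42.6, 21.4 and 0.5 mm, against groove centres at 42, 21 and 0. They are within 0.0013 rad of the grooves and within 5 mm of mid-groove. I judged their height from the pictures and this match, not by direct measurement.
- **Rake:** the gripper let go within about 1 mm of the measured mat centre and in line with it. The last picture shows it upright and free.
- **Bystanders:** none looks moved in the last scene picture. The brown bottle was not in that picture, but the arm kept well clear of it.
- **Disagreements:** the three cameras differed by up to 4 mm on the tray centre, so I used a compromise that the close wrist view confirmed to about 1 mm. The blue end felt higher, with the ridges dropping about 2 mm from blue to white, and I followed that by force.

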